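# Leak check of a stoppered syringe: clamp it, draw the plunger to half stroke, hold

### The job

Leak-check the stoppered metal-and-glass syringe that stands loose in the small bench vise: wind the vise's crank clockwise, as seen from the crank's end, until it comes to its stop and the jaw holds the syringe's metal foot tight. Then draw the plunger straight up by its knob, without cocking or forcing it, until the top of the piston is level with the ring mark half-way up the glass. Finish while holding the knob there, with the syringe still clamped upright and the other things on the table left where they are.

Things in the scene. Friction and masses are not known exactly. Their poses are not given: they have to be found in the camera images.
- vise: Dark grey-blue cast machine vise bolted to the table, base 175 x 92 mm. Origin at table height, under the axis on which the clamped syringe stands. Its x axis runs along the screw: the fixed jaw (with an upright prism notch) is on the +x side, the sliding jaw and the crank on the -x side; z is up. The bed on which the syringe stands is 40 mm above the table, the jaws' tops 86 mm.
- jaw: The flat sliding jaw, 76 mm wide, rubber-faced. It slides along the vise's +x towards the syringe, 2.55 mm per radian of the crank (16 mm per turn). Its origin coincides with the vise's origin when the crank reads 0; its face then stands about 29 mm on the -x side of that.
- crank (a joint): Angle of the vise's steel crank (rad). At 0 the crank arm points level along the vise's +y; it grows clockwise as seen from the crank's end (over the top: +y, up, -y). It starts between 0 and 0.7. The jaw is tight on the syringe's foot, and the crank at its firm stop, at 3.2, when the arm points along the vise's -y. It stays where it is left; turning it takes about 5 N at the grip.
- crank_grip (a point): Middle of the crank's black grip, a sleeve of 16 mm diameter and 50 mm length that lies level, parallel to the screw (vise x), and spins freely. It goes round a circle of 45 mm radius about the screw. The crank arm's plane is 31 mm from this point on the vise's +x side.
- crank_axis (a point): Point on the screw's axis in the plane in which crank_grip goes round, 62 mm above the table and 160 mm from the vise's origin on its -x side (axes as the vise's).
- barrel: The syringe's body (300 g), standing upright and loose between the jaws, stopper foot down. Origin at the centre of its underside, z up along the bore. Steel foot 44 mm in diameter and 44 mm high, glass tube 40 mm in diameter, guide cap whose finger flange (53 mm across) is 143 to 148 mm up; the rod's snug guide bush ends 160 mm up. Loose at first, it shifts up to 4 mm when the jaw closes.
- half_mark (a point): Point on the syringe's axis at the height of the dark full ring mark round the glass, 95 mm above the syringe's underside; z along the bore.
- plunger: The plunger (about 140 g): rubber piston of 32 mm diameter and 16 mm height in the 34 mm bore, 12 mm steel rod through the 13 mm guide bush, knob on top. Origin at the centre of the piston's underside, z along the rod. It starts fully down and slides back down if let go; its whole stroke is 82 mm, so it is to rise about 41 mm.
- piston (a point): Centre of the piston's top face, 16 mm above the plunger's origin; z along the rod.
- knob (a point): Centre of the plunger's steel knob, an upright cylinder of 30 mm diameter and 21 mm height, 147 mm above the piston's top face. At the start it is 41 mm above the guide bush and 241 mm above the table.
- scissors: Bystander: steel scissors, 150 mm long, lying beside the vise. Origin at the middle of the underside.
- stamp: Bystander: black and white self-inking stamp, 58 x 36 mm, 70 mm high. Origin at the centre of its underside.
- swabs: Bystander: stack of white gauze swabs 75 x 75 mm, 16 mm high. Origin at the centre of its underside.
- tub: Bystander: clear tub with yellow lid, 132 x 132 mm, 82 mm high. Origin at the centre of its underside.
- carton: Bystander: white and blue plaster carton 45 x 120 mm, 85 mm high. Origin at the centre of its underside.
- cups: Bystander: stack of white cups, 70 mm across, 115 mm high. Origin at the centre of its underside.
- sanitizer: Bystander: green bottle 60 mm across, 150 mm high. Origin at the centre of its underside.
Not all that is in view belongs to the job. Leave any brown or orange look-alike of the barrel alone.

How it is judged:
By the outcome, as a careful person would: the job done as asked, in the order asked, and still so for the second after the job is handed in, while the arm keeps its last pose, push and grip.
It also fails if it takes over 51 s, if anything falls off the work surface, if the arm or the gripper's body presses on something with over 40 N, if the wrist force passes 120 N, or if a joint passes its speed limit or range.

### The arm

A 7-joint arm with a two-finger parallel gripper is mounted at the origin on the work surface. World frame = base frame: x ahead of the robot, y to its left, z up, the work surface at z = 0. Lengths are in m, angles in rad, forces in N, time in s.
With the tool pointing down it reaches from about 0.425 to 0.875 m from the base axis. Payload 8.4 kg.
Tool frame: the origin (TCP) lies on the centre line of the jaws, within the pads' length; the fingertips stand 19 mm ahead of it and the grasp point (between the pads) is the TCP; z points along the fingers, y is the line along which they close (so a half turn about z gives the same grasp; the last joint's range is limited). The gripper opens to 87 mm and grips with 3 to 60 N. Pads are 19 mm wide; open, the fingers measure 117 mm over their backs; the gripper's body (75 mm by 190 mm) begins 51 mm behind the grasp point.
Start: joints at [-0.099, 0.333, 0.04, 1.465, -0.013, 1.343, -0.059], TCP at [0.65, -0, 0.242] pointing down, gripper open.
Joint ranges: [-2.58, 2.58], [-0.38, 2.09], [-1.3, 1.39], [0.25, 2.4], [-1.5, 4.64], [0.08, 2.09], [-2.65, 2.65]. Speed limits (rad/s): [2.22, 2.22, 2.79, 2.79, 3.14, 3.14, 3.14].

### API

Orientations are given as a unit quaternion [x, y, z, w].
In Python, from bench import bot, read_camera, look_for gives the robot as it stands. The module is installed in compiled form; this text tells all that it offers.
- The arm moves only by the shell command python3 -m handwheel 'ROWS' [FORCE]. ROWS is a JSON object of lists of equal length, an entry for each row: "linear": the shift along the tool's x, y, z in m, a list of three; "turn": the turn about the tool's z in degrees; "hand": the closure, from 0 (fully open) to 1 (shut). A call has 1 to 8 rows; each row shifts and turns the commanded pose from where the row before left it, along the tool's axes as they then stand; what a row does not reach is not made up. A row lasts 1/8 s, in which the tool goes at most 62.5 mm and 10.7 degrees, less where a joint would pass 70% of its speed; a pose out of reach is approached as far as the arm can. A call with a gripper value outside its range is refused whole. The fingers move at their own pace and stop on an object; FORCE is the grip in N (left out, the last holds). Time passes only in rows, so rows that do not move let the fingers close. It gives the time, the measured TCP pose, the force, the opening and the grip force at its end, in the units of the state.
- bot.observe(): the state, without advancing time (a new reading comes with each control period).
- read_camera(name): name is "scene" or "side" or "wrist"; returns a dict with "pixels" (384x512x3 uint8, red, green, blue), "fx", "fy", "cx", "cy" (pixels), "camera_from_world" (4x4, takes a point from world to camera coordinates). Camera axes: x right, y down, z forward; pixel columns grow to the right and rows downward; lengths in m; the calibration is good to about 2 mm. A picture is of the moment at which its call begins. There is no depth.
- bot.finish_job(): hands the job in; it is judged then, once.
Trained networks look in a picture, given as the dict that the camera call returned (one of the last four; its "shot" number tells which), for a name from the list of things; names that differ only in an ending like _2 or _b are one class to them, and where a whole thing is asked for, a point or a joint stands for the part that bears it (a point fixed in the world has none). Each returns a list of dicts, best first, with "p" (0 to 1); they miss things now and then, are a little off and sometimes report something else, mostly with a low value. They report only what shows in the picture. A call takes as long as a camera call. They do not tell look-alikes from the thing itself.
- look_for(label, picture): "bbox" ([left, top, width, height] as shares, 0 to 1, of the picture: columns of its width, rows of its height, round what is visible of it).
The state is a dict: "time_s": time; "joints": joint angles; "qvel": joint speeds; "joint_efforts": joint torques, N m; "eef_pos": TCP position; "tool_rot": TCP orientation; "force": force on the tool from outside, world axes, zero at the start; "torque": the same for the moment, N m; "gripper_width": opening from 0.0 (shut) to 1.0 (fully open); "grasp_force": force on a finger pad.
Only numpy, scipy, OpenCV 4.12 (cv2) and the standard library are available. Lean on these libraries where they do the work, as an engineer would, in place of code of your own. Each camera call takes 0.05 s, during which the arm holds its last target. There are 200 camera calls.

## Working session

There is one attempt and no reset: what is moved stays moved. The work goes in short steps, Python scripts to look and compute and a shell command to move; the robot and the scene stay as the last step left them, time stands still between calls to the robot, and variables do not carry over. Pictures are saved under pics/ and viewed, at most 10 in all, crops included, and the job is handed in when it is done.

```bash
mkdir -p pics
cat > h.py <<'E'
import numpy as np, cv2
from bench import bot, read_camera, look_for
def save(p,n): cv2.imwrite('pics/'+n,cv2.cvtColor(p,cv2.COLOR_RGB2BGR))
def proj(c,P):
    q=c["camera_from_world"]@np.append(P,1); return np.array([c["fx"]*q[0]/q[2]+c["cx"],c["fy"]*q[1]/q[2]+c["cy"]])
def ray(c,uv):
    M=np.array(c["camera_from_world"]);R=M[:3,:3];o=-R.T@M[:3,3]
    d=R.T@np.array([(uv[0]-c["cx"])/c["fx"],(uv[1]-c["cy"])/c["fy"],1]);return o,d/np.linalg.norm(d)
def atz(c,uv,z):
    o,d=ray(c,uv);return o+d*(z-o[2])/d[2]
def tri(rs):
    A=sum(np.eye(3)-np.outer(d,d) for o,d in rs);b=sum((np.eye(3)-np.outer(d,d))@o for o,d in rs)
    return np.linalg.solve(A,b)
E
python3 - <<'E'
from h import *
a=read_camera("scene");b=read_camera("side")
save(np.hstack([a["pixels"]]),'s1.png');save(b["pixels"],'s2.png')
for c in (a,b):
    M=np.array(c["camera_from_world"]);print("cam",(-M[:3,:3].T@M[:3,3]).round(3),c["fx"])
    for n in ("vise","barrel","knob","crank_grip","crank","plunger","jaw"):
        for r in look_for(n,c)[:3]:
            x,y,w,h=r["bbox"];print(n,round(r["p"],2),np.round([x*512,y*384,w*512,h*384],0))
s=bot.observe();print(s)
E
```

```text
cam [1.491 0.188 1.012] 449.06382966472216
vise 0.95 [195. 189.  83.  44.]
barrel 0.77 [301. 169.  20.  43.]
barrel 0.63 [291. 188.  21.  48.]
barrel 0.49 [224. 148.  16.  45.]
knob 0.46 [257. 154.   4.  13.]
crank_grip 0.62 [197. 190.  35.  20.]
plunger 0.59 [256. 157.   6.  15.]
jaw 0.89 [233. 193.  12.  29.]
jaw 0.7 [192. 186.  86.  44.]
jaw 0.63 [358. 230.  68.  62.]
cam [-0.136 -0.746  0.84 ] 460.410109064625
vise 0.83 [227. 203.  85.  60.]
barrel 0.94 [235. 227.  18.  54.]
barrel 0.85 [223. 169.  14.  51.]
barrel 0.74 [197. 181.  16.  51.]
knob 0.54 [251. 164.  10.  20.]
crank_grip 0.72 [286. 236.  22.   8.]
crank 0.66 [286. 235.  21.  13.]
plunger 0.65 [250. 163.  13.  22.]
jaw 0.67 [259. 212.  24.  30.]
jaw 0.43 [249. 179.  18.  53.]
{'time_s': 0.8, 'joints': array([-0.09920432,  0.33316411,  0.03989299,  1.46540517, -0.01339571,
        1.34328393, -0.05847232]), 'qvel': array([-1.30722794e-03, -1.14059283e-03,  3.20013665e-04, -5.73409139e-05,
        2.06763648e-04,  2.62525295e-04,  1.16384323e-03]), 'joint_efforts': array([-9.32545772e-04, -6.56044650e+01,  1.33254100e+00, -4.04045677e+01,
       -5.99356717e-02,  3.48875346e-02,  1.22369417e-05]), 'eef_pos': array([ 6.49976222e-01, -6.69603971e-06,  2.41566478e-01]), 'tool_rot': array([ 7.07103627e-01,  7.07109936e-01,  4.28092027e-06, -1.00913790e-06]), 'force': array([-0.05376977, -0.96379883, -0.79829147]), 'torque': array([-0.00474497,  0.02058001, -0.00359666]), 'grasp_force': 0.0, 'gripper_width': 1.0016371924671503}
```

Run:
```python
import cv2,numpy as np
a=cv2.imread('pics/s1.png');b=cv2.imread('pics/s2.png')
cv2.imwrite('pics/c1.png',cv2.resize(a[130:310,160:440],None,fx=2.85,fy=2.85,interpolation=2))
cv2.imwrite('pics/c2.png',cv2.resize(b[130:310,160:400],None,fx=3.3,fy=3.3,interpolation=2))
```

```text
(no output)
```

View pics/c1.png

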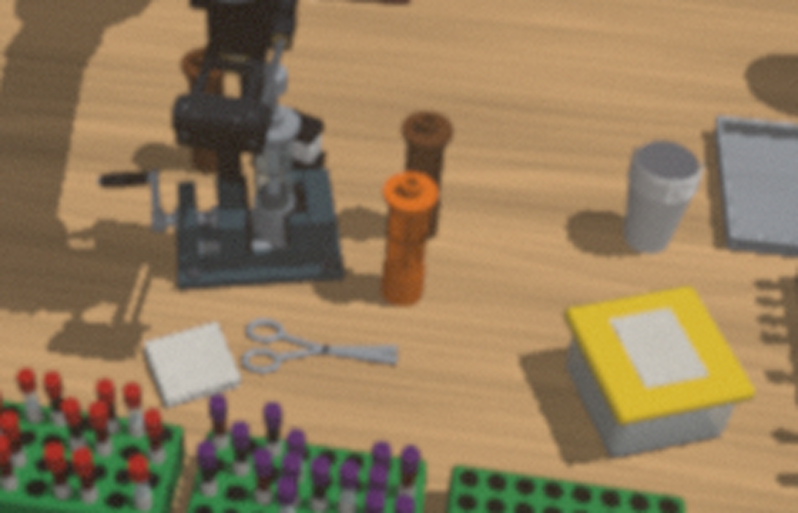

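View pics/c2.png

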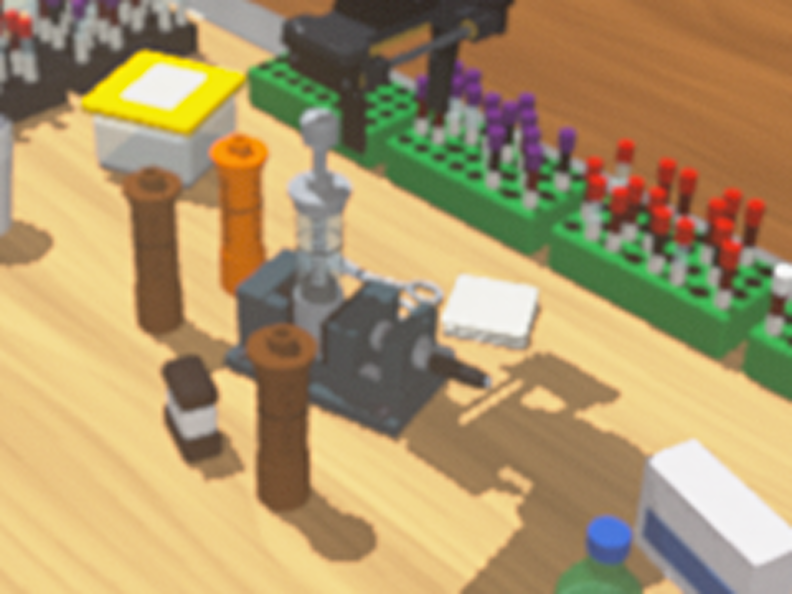

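The only steel-and-glass syringe is the one in the vise: scene (257,158) for the knob, side (256,168). The look-alikes are brown at scene (232,150), brown at (309,175) and orange at (303,200). In the side view they are brown at (206,185), orange at (232,178) and brown at (246,235). The crank grip is at scene (203,193) and side (300,241).

Run:
```python
from h import *
a=read_camera("scene");b=read_camera("side")
A=lambda p:(160+p[0]/2.85,130+p[1]/2.85);B=lambda p:(160+p[0]/3.3,130+p[1]/3.3)
for n,p,q in (("knob",(278,80),(318,125)),("grip",(124,180),(462,368)),("gripend",(100,180),(488,380))):
    P=tri([ray(a,A(p)),ray(b,B(q))]);print(n,P.round(4),proj(a,P)-A(p),proj(b,P)-B(q))
print("base edge scene",atz(a,A((180,287)),0),atz(a,A((342,277)),0))
print("base edge side",atz(b,B((400,434)),0),atz(b,B((228,360)),0))
print("knob z.241 ",atz(a,A((278,80)),.241),atz(b,B((318,125)),.241))
for n,p in (("sanit",(600,594)),("cartontop",(690,445)),("stamp",(205,455)),("browntop",(281,340))): print(n,atz(b,B(p),{"sanit":.1,"cartontop":.085,"stamp":0,"browntop":.16}[n]).round(3))
```

```text
knob [0.5812 0.0234 0.2403] [-0.48059457  0.31097636] [-0.51309105 -0.27759205]
grip [ 0.5849 -0.1395  0.0875] [-0.48932684  0.2067732 ] [-0.57250619 -0.19735398]
gripend [ 0.5888 -0.1638  0.0876] [-0.37339275  0.14867543] [-0.44068816 -0.14276424]
base edge scene [ 0.64409614 -0.07036972  0.        ] [0.6026845  0.09455287 0.        ]
base edge side [ 5.67271937e-01 -9.46470438e-02  1.11022302e-16] [5.25861187e-01 7.71841698e-02 1.11022302e-16]
knob z.241  [0.58050732 0.02460624 0.241     ] [0.58038002 0.02056866 0.241     ]
sanit [ 0.468 -0.369  0.1  ]
cartontop [ 0.645 -0.315  0.085]
stamp [ 0.432 -0.005  0.   ]
browntop [ 0.443 -0.088  0.16 ]
```

```bash
python3 -m handwheel '{"linear":[[-0.06,0,0],[-0.06,0,0],[0,0,0],[0,0,0],[-0.004,-0.034,0.025],[0,-0.034,0.025],[0,0,0],[0,0,0]],"turn":[0,0,-7,-6.7,0,0,0,0],"hand":[0.3,0.3,0.3,0.3,0.3,0.3,0.3,0.3]}' 20
python3 - <<'E'
from h import *
w=read_camera("wrist");save(w["pixels"],'w1.png')
M=np.array(w["camera_from_world"]);print((-M[:3,:3].T@M[:3,3]).round(3))
print(proj(w,[.5849,-.1395,.0875]),proj(w,[.618,-.133,.062]))
for r in look_for("crank_grip",w)[:3]+look_for("crank_grip",read_camera("scene"))[:1]: print(r)
E
```

```text
time_s: 1.9
eef_pos: [0.5856, -0.1398, 0.1923]
tool_rot: [0.618, 0.786, 0.0, 0.001]
force: [0.6, -0.8, 0.6]
gripper_width: 0.7
grasp_force: 0.0
[ 0.567 -0.066  0.334]
[256.6168187  195.40371823] [290.93001543 189.25813058]
{'bbox': [0.473, 0.2388, 0.1178, 0.3508], 'p': 0.93}
{'bbox': [0.3811, 0.4898, 0.068, 0.0576], 'p': 0.51}
```

View pics/w1.png

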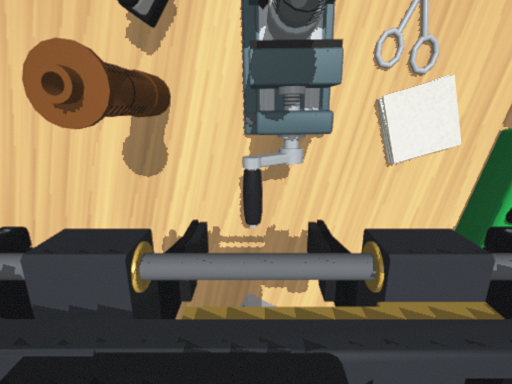

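The wrist view shows the black grip at about (253,195), with the screw axis at column 292, which puts the crank at about 0.58 rad. The tool is aligned, so I'm descending and closing.

```bash
python3 -m handwheel '{"linear":[[0,-0.002,0.035],[0,0,0.035],[0,0,0.034],[0,0,0],[0,0,0],[0,0,0],[0,0,0],[0,0,0]],"turn":[0,0,0,0,0,0,0,0],"hand":[0.3,0.3,0.3,0.3,1,1,1,1]}' 30
python3 - <<'E'
import numpy as np
t=[.58+.18*i for i in range(17)]
for a,b in zip(t,t[1:]): print(round(b,2),np.round([-.045*(np.cos(b)-np.cos(a)),-.045*(np.sin(b)-np.sin(a))],4))
E
```

```text
time_s: 3.1
eef_pos: [0.5832, -0.1405, 0.0881]
tool_rot: [0.618, 0.786, 0.0, 0.0]
force: [-0.9, 0.2, -0.5]
gripper_width: 0.329
grasp_force: 0.0
0.76 [ 0.005  -0.0063]
0.94 [ 0.0061 -0.0053]
1.12 [ 0.0069 -0.0042]
1.3 [ 0.0076 -0.0029]
1.48 [ 0.008  -0.0015]
1.66 [ 0.0081 -0.    ]
1.84 [0.008  0.0014]
2.02 [0.0076 0.0028]
2.2 [0.0069 0.0042]
2.38 [0.0061 0.0053]
2.56 [0.005  0.0063]
2.74 [0.0038 0.0071]
2.92 [0.0025 0.0077]
3.1 [0.0011 0.008 ]
3.28 [-0.0004  0.0081]
3.46 [-0.0018  0.0079]
```

```bash
python3 -m handwheel '{"linear":[[0,0,0],[0,0,0],[0,0,0],[0,0,0]],"turn":[0,0,0,0],"hand":[1,1,1,1]}' 30
```

```text
time_s: 3.6
eef_pos: [0.5819, -0.1408, 0.0874]
tool_rot: [0.618, 0.786, -0.001, -0.001]
force: [-5.4, -0.4, 3.7]
gripper_width: 0.177
grasp_force: 30.0
```

```bash
python3 -m handwheel '{"linear":[[0,0.004,-0.006],[0,0.006,-0.0055],[0,0.007,-0.004],[0,0.0075,-0.003],[0,0.008,-0.0015],[0,0.008,0],[0,0,0],[0,0,0]],"turn":[0,0,0,0,0,0,0,0],"hand":[1,1,1,1,1,1,1,1]}'
```

```text
time_s: 4.6
eef_pos: [0.6223, -0.1304, 0.1069]
tool_rot: [0.618, 0.786, 0.0, -0.0]
force: [-0.8, 1.5, -16.4]
gripper_width: 0.171
grasp_force: 29.8
```

```bash
python3 -m handwheel '{"linear":[[0,0.008,0.0025],[0,0.0076,0.0028],[0,0.0069,0.0042],[0,0.0061,0.0053],[0,0.005,0.0063],[0,0.0038,0.0071],[0,0,0],[0,0,0]],"turn":[0,0,0,0,0,0,0,0],"hand":[1,1,1,1,1,1,1,1]}'
```

```text
time_s: 5.6
eef_pos: [0.6576, -0.1214, 0.0793]
tool_rot: [0.618, 0.786, -0.0, -0.001]
force: [-6.6, 2.1, -7.2]
gripper_width: 0.174
grasp_force: 29.9
```

```bash
python3 -m handwheel '{"linear":[[0,0.001,0.007],[0,0.001,0.007],[0,0,0.006],[0,0,0],[0,0,0]],"turn":[0,0,0,0,0],"hand":[1,1,1,1,1]}'
```

```text
time_s: 6.22
eef_pos: [0.661, -0.1205, 0.0611]
tool_rot: [0.617, 0.787, 0.001, 0.0]
force: [-7.5, 3.4, 1.7]
gripper_width: 0.172
grasp_force: 30.0
```

```bash
python3 -m handwheel '{"linear":[[0,-0.0005,0.002],[0,-0.0005,0.001],[0,0,0]],"turn":[0,0,0],"hand":[1,1,1]}'; python3 -m handwheel '{"linear":[[0,0,0.001],[0,0,0.001],[0,0,0]],"turn":[0,0,0],"hand":[1,1,1]}'
```

```text
time_s: 6.6
eef_pos: [0.661, -0.1205, 0.0593]
tool_rot: [0.617, 0.787, 0.002, 0.001]
force: [-8.4, 4.1, 6.5]
gripper_width: 0.172
grasp_force: 30.0
time_s: 6.98
eef_pos: [0.661, -0.1205, 0.058]
tool_rot: [0.617, 0.787, 0.002, 0.001]
force: [-11.2, 5.2, 12.6]
gripper_width: 0.174
grasp_force: 30.0
```

```bash
python3 -m handwheel '{"linear":[[0,-0.0005,0.0015],[0,0,0.0015],[0,0,0],[0,0,0]],"turn":[0,0,0,0],"hand":[1,1,1,1]}'
python3 - <<'E'
from h import *
w=read_camera("wrist");a=read_camera("scene")
save(np.hstack([cv2.resize(w["pixels"][0:250,150:400],(400,400)),cv2.resize(a["pixels"][130:250,170:290],(400,400),interpolation=2)]),'w2.png')
E
```

```text
time_s: 7.48
eef_pos: [0.6613, -0.1205, 0.057]
tool_rot: [0.617, 0.787, 0.002, 0.002]
force: [-15.8, 6.7, 26.0]
gripper_width: 0.174
grasp_force: 30.1
```

View pics/w2.png

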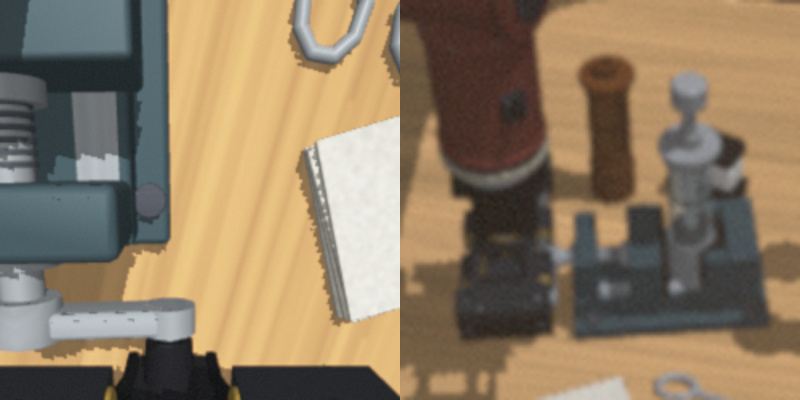

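The force jumped to 26 N with almost no further motion, and the arm lies level along vise -y in the wrist crop (from about (25,320) to (190,315)). The crank is at its stop. Next I release, lift and find the knob.

```bash
python3 -m handwheel '{"linear":[[0,0,0],[0,0,0],[0,0,-0.01],[0,0,-0.05],[0,0,-0.06],[0,0,-0.06],[0,0,-0.06],[0,0,0]],"turn":[0,0,0,0,0,0,0,0],"hand":[0.5,0.5,0.5,0.5,0.4,0.3,0.3,0.3]}'
python3 - <<'E'
from h import *
a=read_camera("scene");b=read_camera("side");w=read_camera("wrist")
R=[]
for c in (a,b,w):
    for r in look_for("knob",c)[:2]:
        x,y,W,H=r["bbox"];print(round(r["p"],2),np.round([x*512,y*384,W*512,H*384],1), proj(c,[.5805,.0225,.241]))
u=lambda c,k:cv2.resize(c["pixels"][k[1]:k[1]+80,k[0]:k[0]+80],(400,400),interpolation=2)
save(np.hstack([u(a,(215,120)),u(b,(215,130))]),'k1.png')
save(w["pixels"],'w3.png')
E
```

```text
time_s: 8.57
eef_pos: [0.6615, -0.1225, 0.2988]
tool_rot: [0.618, 0.786, 0.003, 0.005]
force: [0.5, -0.5, -0.9]
gripper_width: 0.693
grasp_force: 0.0
0.61 [251.7 149.2  11.4  22. ] [256.76848123 157.98831934]
0.7 [250.4 165.   14.2  17.1] [255.89505978 167.59362732]
```

View pics/k1.png

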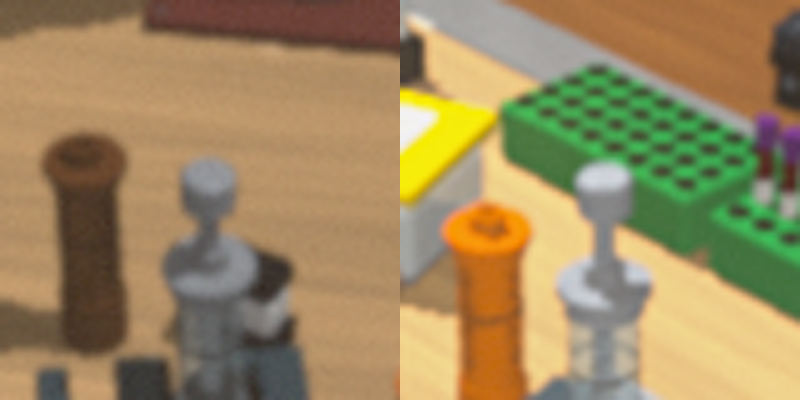

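```bash
python3 -m handwheel '{"linear":[[0.03,-0.0145,0],[0.04,-0.015,0],[0.04,-0.015,0],[0.03,0,0],[0.02,0,0],[0,0,0],[0,0,0]],"turn":[0,0,0,0,0,0,0],"hand":[0.3,0.3,0.3,0.3,0.3,0.3,0.3]}'
python3 - <<'E'
from h import *
w=read_camera("wrist");save(w["pixels"],'w4.png')
for r in look_for("knob",w)[:2]:
    x,y,W,H=r["bbox"];print(round(r["p"],2),np.round([x*512,y*384,W*512,H*384],1))
s=bot.observe();print(s["eef_pos"],s["tool_rot"],w["fx"],[proj(w,[.5805,.0225,z]) for z in(.2515,.2305)])
E
```

```text
time_s: 9.75
eef_pos: [0.5783, 0.0214, 0.291]
tool_rot: [0.618, 0.786, -0.0, 0.0]
force: [-0.0, -1.2, -0.0]
gripper_width: 0.699
grasp_force: 0.0
0.81 [235.4 196.3  44.2  51.2]
[0.57827495 0.02136538 0.29107102] [ 6.18604171e-01  7.85702725e-01 -3.27011670e-04 -1.56231398e-06] 288.22622242065137 [array([261.15557146, 223.45626115]), array([260.79733079, 212.62407428])]
```

View pics/w4.png

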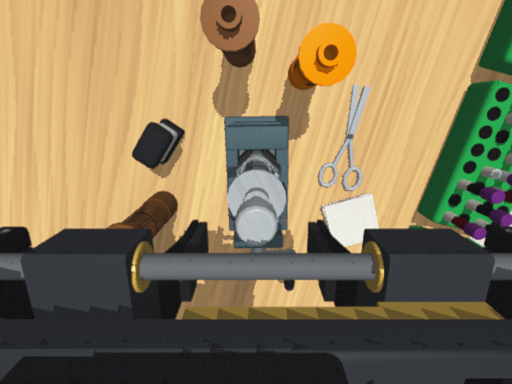

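The knob's top disc is at (257,225), midway between the fingers (about 257), so alignment is within about 1 mm. Descending.

```bash
python3 -m handwheel '{"linear":[[0,0,0.02],[0,0,0.02],[0,0,0.01],[0,0,0],[0,0,0],[0,0,0],[0,0,0],[0,0,0]],"turn":[0,0,0,0,0,0,0,0],"hand":[0.3,0.3,0.3,0.3,0.5,0.6,0.7,0.7]}' 25; python3 -m handwheel '{"linear":[[0,0,0],[0,0,0],[0,0,0]],"turn":[0,0,0],"hand":[1,1,1]}'
```

```text
time_s: 10.85
eef_pos: [0.578, 0.023, 0.2416]
tool_rot: [0.618, 0.786, 0.0, 0.0]
force: [-0.1, 0.4, -0.0]
gripper_width: 0.346
grasp_force: 0.2
time_s: 11.22
eef_pos: [0.5779, 0.023, 0.2415]
tool_rot: [0.618, 0.786, 0.0, -0.0]
force: [-2.2, 0.5, 2.9]
gripper_width: 0.335
grasp_force: 25.0
```

```bash
python3 -m handwheel '{"linear":[[0,0,-0.002],[0,0,-0.004],[0,0,-0.004],[0,0,0],[0,0,0]],"turn":[0,0,0,0,0],"hand":[1,1,1,1,1]}'
```

```text
time_s: 11.85
eef_pos: [0.5779, 0.023, 0.2513]
tool_rot: [0.618, 0.786, -0.0, -0.0]
force: [-1.0, -0.3, -1.3]
gripper_width: 0.333
grasp_force: 25.0
```

```bash
python3 -m handwheel '{"linear":[[0,0,-0.004],[0,0,-0.005],[0,0,-0.005],[0,0,-0.005],[0,0,-0.005],[0,0,-0.004],[0,0,0],[0,0,0]],"turn":[0,0,0,0,0,0,0,0],"hand":[1,1,1,1,1,1,1,1]}'; python3 -m handwheel '{"linear":[[0,0,-0.003],[0,0,0],[0,0,0]],"turn":[0,0,0],"hand":[1,1,1]}'
python3 - <<'E'
from h import *
a=read_camera("scene");b=read_camera("side")
u=lambda c,k:cv2.resize(c["pixels"][k[1]:k[1]+110,k[0]:k[0]+75],(400,587),interpolation=2)
save(np.hstack([u(a,(220,130)),u(b,(218,135))]),'f1.png')
X=[.578,.0225]
for c,k in ((a,(220,130)),(b,(218,135))):
  for z in (.135,.187,.2): print(z,(proj(c,X+[z])-k)*[400/75,587/110])
E
```

```text
time_s: 12.85
eef_pos: [0.578, 0.023, 0.2792]
tool_rot: [0.618, 0.786, 0.0, -0.0]
force: [-0.5, -1.0, -2.5]
gripper_width: 0.333
grasp_force: 25.0
time_s: 13.22
eef_pos: [0.578, 0.023, 0.2824]
tool_rot: [0.618, 0.786, 0.0, 0.0]
force: [-0.3, -0.6, -1.3]
gripper_width: 0.335
grasp_force: 25.0
0.135 [198.79284429 299.60786118]
0.187 [197.91553718 226.62816987]
0.2 [197.68816321 207.71383318]
0.135 [197.89715145 355.01935382]
0.187 [198.12605376 269.12892099]
0.2 [198.18493834 247.03380937]
```

View pics/f1.png

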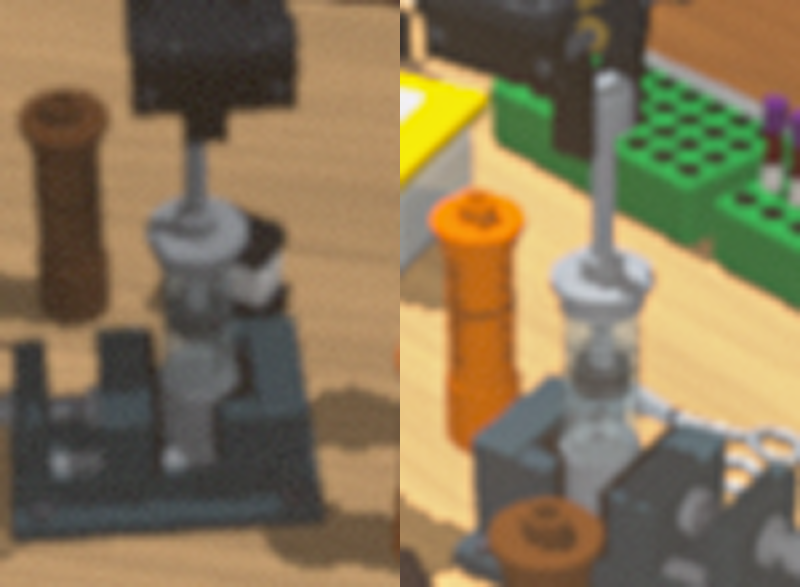

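The side view shows the piston top at crop y≈350, where the ring-mark height projects to 355. The flange has not moved, so the barrel is still clamped. The measured lift is 40.9 mm, the side force is under 1 N and the knob is still gripped.

```bash
python3 -c "
from bench import bot
print(bot.finish_job())"
```

```text
the job is handed in; nothing more can be done
None
```

I handed the job in at about 13 s: the crank is at its stop with the syringe clamped upright, and the gripper holds the knob 40.9 mm up, with the piston top level with the half-way ring mark to within what the pictures show.

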